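# Open the double-latched spice chest

### The job

Open the steel spice chest on the dining table: swing the primary latch on its right side fully clear of the cover, raise the cover gently by its handle until it stops on the hidden secondary catch, feel along the front under the raised cover for that catch's tab and slide it to the chest's left until it lets go; then lift the cover well open, more than halfway to upright, and leave it standing open. Never press or heave on the catches harder than 25 N, and leave everything else on the table where it is.

Things in the scene. Friction and masses are not known exactly. Their poses are not given: they have to be found in the camera images.
- chest: Base of the steel spice chest, fixed to the table, 220 (x) x 200 (y) x 120 mm high. Origin under its centre, on the table; x points from the chest's front (which faces roughly to the robot's right) to its back, y to the chest's left seen from its front (roughly towards the robot), z up. All offsets in these notes: this frame, mm. Base, latch, catch and hook are damaged by more than 25 N, from the robot or from the cover heaved against them.
- lid (a joint): Angle of the steel cover: 0 shut, grows as its front rises, to 1.25 rad. It pivots about the line along y through (105, 0, 12). The hinge is stiff and holds the cover wherever it is left; lifting takes 5 to 9 N at the handle. With the primary latch clear it rises only to about 0.17 rad, where it meets the secondary catch, hard. Shut, it spans x -135 to 115, y -108 to 108, flat top at z 144.
- lid_handle (a point): Middle of the cover's handle, a round steel bar 10 mm thick and 100 mm long, lying along the chest's y, its axis 35 mm above the cover's top (shut: at (-105, 0, 179)), on two 8 mm posts at y -45 and 45. It moves with the cover; axes as the cover's.
- latch (a joint): Primary latch, rad: flat steel arm turning about an upright pin at (-30, -131), beside the cover's right edge. At 0 it points to +y over the cover (underside z 146) and holds it down. It swings clockwise seen from above (tip towards the chest's back), is clear of the cover from 1.27, ends at 1.9, takes about 3 N at its knob and stays where it is left. It starts at 0 to 0.25.
- latch_knob (a point): Top centre of the black upright knob on the latch arm, 16 mm diameter, 25 mm tall (z 153 to 178), 46 mm from the arm's pin.
- front_wall (a point): Middle of the top edge of the base's front wall, outer face, at (-110, 0, 85). The secondary catch stands above it: a steel tab 10 mm wide (y), z 88 to 110, out to x -130. Its place along the front is not measured: rest centre anywhere from y -30 to 30. It slides towards +y against about 3 N to a hard stop at 16 mm and stays where left; its hook frees the cover from about 11 mm. Shut, the cover hides it.
- front_skirt (a point): Middle of the lower edge of the cover's front skirt (3 mm sheet, 216 mm wide, 64 mm tall), on its outer face; moves with the cover. Shut: (-135, 0, 80), hiding the catch tab. With the cover raised to the catch it is at (-120, 0, 120): the tab shows about 10 mm before and below it. Shut fingers leaning 20 to 40 degrees, tips towards the chest, reach it there with the gripper clear of the cover.
- thali: steel compartment thali, 280 x 210 x 22 mm, loose bystander; origin under its centre
- katori: small white ceramic bowl, 84 mm across, 45 mm high; loose bystander; origin under its centre
- ghee_pot: round steel ghee pot with a twist cap, 84 mm across, 100 mm high; loose bystander; origin under its centre
- spoon_stand: grey plastic spoon cup with three spoons standing in it, 72 mm across, 125 mm high with the spoons; loose bystander; origin under its centre
- tumbler: steel drinking tumbler, 68 mm across, 85 mm high; loose bystander; origin under its centre
- pickle_jar: amber glass jar with a steel lid, 64 mm across, 90 mm high; loose bystander; origin under its centre
- salt_cellar: marble salt cellar, a cylinder 44 mm across, 50 mm high; loose bystander; origin under its centre

How it is judged (in metres and radians):
On the way, in this order (a step that is already met when the one before it is completed fails the run):
1. the primary latch is swung clear of the cover (value of joint latch above 1.25 rad), for 0.2 s.
2. the cover is raised slightly, to the secondary catch that still holds it (value of joint lid between 0.12 and 0.22 rad), for 0.3 s.
At the end, for the whole second after the job is handed in: The cover stands open by itself at more than 0.75 rad and at rest, with the primary latch still clear of it (more than 1.25 rad) (value of joint lid above 0.75 rad and velocity of joint lid below 0.05 rad/s and value of joint latch above 1.25 rad); the robot touches nothing.
It fails at once if the chest's base, latch, catch or hook is loaded with more than 25 N, by the robot or by the cover heaved against them (contact force between chest and anything else above 25 N).
It fails at once if a bystander is moved by more than 25 mm (distance of any of thali, katori, ghee_pot, spoon_stand, tumbler, pickle_jar, salt_cellar from where it was at the start of the episode above 0.025 m).
It also fails if it takes over 72 s, if anything falls off the work surface, if the arm or the gripper's body presses on something with over 40 N, if the wrist force passes 120 N, or if a joint passes its speed limit or range.

### The arm

A 6-joint arm with a two-finger parallel gripper is mounted at the origin on the work surface. World frame = base frame: x ahead of the robot, y to its left, z up, the work surface at z = 0. Lengths are in mm, angles in rad, forces in N, time in s.
With the tool pointing down it reaches from about 400 to 925 mm from the base axis. Payload 12.5 kg.
Tool frame: the origin (TCP) lies midway between the tips of the shut fingers; the grasp point (between the pads) lies 19 mm behind it (arm.grip_point_offset is the z of the grasp point in the tool frame, in mm); z points along the fingers, y is the line along which they close (so a half turn about z gives the same grasp; the last joint's range is limited). The gripper opens to 95 mm and grips with 3 to 60 N. Pads are 20 mm wide; open, the fingers measure 119 mm over their backs; the gripper's body (75 mm by 180 mm) begins 59 mm behind the grasp point.
Start: joints at [-1.363, 0.491, 1.559, -0, 1.092, -0.106], TCP at [192.946, -594.494, 177.061] pointing down, gripper open.
Joint ranges: [-3.1, 3.1], [-0.84, 2.19], [0.05, 2.79], [-1.13, 4.28], [0.06, 2.93], [-2.69, 2.69]. Speed limits (rad/s): [2.22, 2.22, 2.79, 3.14, 3.14, 3.14].

### API

Orientations are given as a rotation vector (axis times angle).
In Python, from workcell import arm gives the robot as it stands. The module is installed in compiled form; this text tells all that it offers.
- The arm moves only by the tool carry_out, never from a script. Its argument "increments" is a list of rows, each a list of 2 entries, a list of its own where there are three numbers: the shift along the world's x, y, z in m, then the turn about the world's z in rad. In form: [[[dx, dy, dz], yaw], ...]. A call has 1 to 20 rows; each row is the pose to reach, as a shift and turn from the pose commanded when the call began; what a row does not reach only later rows make up. A row lasts 1/10 s, in which the tool goes at most 50 mm and 8.59 degrees, less where a joint would pass 70% of its speed; a pose out of reach is approached as far as the arm can. A call with a gripper value outside its range is refused whole. "grip" is the closure in counts, from 0 (fully open) to 255 (shut), set as the call begins (left out, the last holds). The fingers move at their own pace and stop on an object; "newtons" is the grip in N (left out, the last holds). Time passes only in rows, so rows that repeat a pose let the fingers close. It gives the time, the measured TCP pose, the force, the opening and the grip force at its end, in the units of the state.
- arm.get_state(): the state, without advancing time (a new reading comes with each control period).
- arm.read_camera(name): name is "side" or "top"; returns a dict with "frame" (384x512x3 uint8, blue, green, red), "camera_matrix" (3x3 intrinsics, pixels), "dist" ([k1, k2, p1, p2, k3] as OpenCV has them; the pictures are not rectified), "T" (4x4, takes a point from camera to world coordinates). Camera axes: x right, y down, z forward; pixel columns grow to the right and rows downward; lengths in mm; the calibration is good to about 2 mm. A picture is of the moment at which its call begins. There is no depth.
- arm.sign_off(): hands the job in; it is judged then, once.
Trained networks look in a picture, given as the dict that the camera call returned (one of the last four; its "shot" number tells which), for a name from the list of things; names that differ only in an ending like _2 or _b are one class to them, and where a whole thing is asked for, a point or a joint stands for the part that bears it (a point fixed in the world has none). Each returns a list of dicts, best first, with "p" (0 to 1); they miss things now and then, are a little off and sometimes report something else, mostly with a low value. They report only what shows in the picture. A call takes as long as a camera call.
- arm.look_for(picture, label): "point" ([column, row] in pixels, amid what is visible of it).
- arm.silhouettes(picture, label): "mask" (384x512 bool, what is visible of it) and "point" ([column, row] in pixels, amid what is visible of it).
The state is a dict: "t": time; "joint_positions": joint angles; "joint_vel": joint speeds; "joint_efforts": joint torques, N m; "eef_pos": TCP position; "orientation": TCP orientation; "force": force on the tool from outside, world axes, zero at the start; "torque": the same for the moment, N m; "width": finger opening in mm; "grasp_force": force on a finger pad.
Only numpy, scipy, OpenCV 4.12 (cv2) and the standard library are available. Lean on these libraries where they do the work, as an engineer would, in place of code of your own. Each camera call takes 0.05 s, during which the arm holds its last target. There are 200 camera calls.

## Working session

There is one attempt and no reset: what is moved stays moved. The work goes in short steps, Python scripts to look and compute and a tool call to move; the robot and the scene stay as the last step left them, time stands still between calls to the robot, and variables do not carry over. Pictures are saved under pics/ and viewed, at most 10 in all, crops included, and the job is handed in when it is done.

Besides the shell and the picture viewer there is one more tool, called after ">>>" by a JSON object that holds its "op" and its "data", one argument or row to a line. carry_out: Moves the arm, as the interface text tells. Its arguments: {"type":"object","properties":{"increments":{"type":"array"},"grip":{"type":"number"},"newtons":{"type":"number"}},"required":["increments"]}

```bash
mkdir -p pics
cat > h.py <<'E'
import numpy as np,cv2
from workcell import arm
def uv2ray(p,pt):
    K=np.array(p["camera_matrix"],float);d=np.array(p["dist"],float);T=np.array(p["T"])
    q=cv2.undistortPoints(np.array([[pt]],float),K,d)[0,0]
    return T[:3,3],T[:3,:3]@np.array([q[0],q[1],1])
def onz(p,pt,z):
    o,r=uv2ray(p,pt);return o+r*(z-o[2])/r[2]
def proj(p,X):
    T=np.linalg.inv(np.array(p["T"]));X=np.atleast_2d(np.array(X,float))
    c=X@T[:3,:3].T+T[:3,3]
    return cv2.projectPoints(c,np.zeros(3),np.zeros(3),np.array(p["camera_matrix"],float),np.array(p["dist"],float))[0][:,0]
E
python3 - <<'E'
from h import *
for n in("top","side"):
    p=arm.read_camera(n);cv2.imwrite(f"pics/{n}0.png",p["frame"])
    print(n,np.round(np.array(p["T"]),3).tolist(),np.round(p["camera_matrix"],1).tolist())
    for l,z in(("chest",60),("lid",144),("lid_handle",179),("latch_knob",178),("latch",150),("front_skirt",80),("thali",22),("katori",22),("ghee_pot",50),("spoon_stand",60),("tumbler",42),("pickle_jar",45),("salt_cellar",25)):
        for r in arm.look_for(p,l)[:2]: print(n,l,round(r["p"],2),np.round(r["point"],1),np.round(onz(p,r["point"],z)))
print(arm.get_state())
E
```

```text
top [[-0.022, -0.991, 0.13, 401.821], [-1.0, 0.023, 0.006, 48.143], [-0.009, -0.13, -0.991, 1410.414], [0.0, 0.0, 0.0, 1.0]] [[426.2, 0.0, 256.5], [0.0, 426.2, 176.0], [0.0, 0.0, 1.0]]
top chest 0.54 [276.6 136.7] [706. -12.  60.]
top chest 0.36 [375.7 165.6] [ 604. -330.   60.]
top lid 0.77 [278.  175.7] [568.  -9. 144.]
top lid_handle 0.85 [279.7 176.5] [560. -12. 179.]
top latch 0.54 [274.3 137.5] [683.  -1. 150.]
top front_skirt 0.75 [277.5 172.2] [587. -10.  80.]
top front_skirt 0.17 [331.  116.7] [ 764. -188.   80.]
top thali 0.86 [377.5 164.3] [ 614. -347.   22.]
top katori 0.71 [330.2 119.9] [ 768. -195.   22.]
top katori 0.2 [279.8 173.2] [592. -20.  22.]
top ghee_pot 0.81 [183.1 177.7] [580. 294.  50.]
top spoon_stand 0.38 [202.7 238.1] [385. 230.  60.]
top tumbler 0.91 [199.8 236.8] [390. 242.  42.]
top pickle_jar 0.71 [185.1 176.4] [585. 288.  45.]
top salt_cellar 0.67 [332.7 214.2] [ 453. -189.   25.]
top salt_cellar 0.65 [191.9 211. ] [473. 270.  25.]
side [[0.819, 0.349, -0.455, 996.271], [0.573, -0.47, 0.672, -576.469], [0.021, -0.811, -0.585, 653.217], [0.0, 0.0, 0.0
[... 987 characters left out ...]
oint_positions': array([-1.36257792e+00,  4.90878984e-01,  1.55890488e+00,  4.07193410e-06,
        1.09167036e+00, -1.05655951e-01]), 'joint_vel': array([-9.35723063e-05, -2.62866878e-04, -2.49940908e-04, -7.63897688e-04,
       -8.71214537e-04,  1.12554419e-03]), 'joint_efforts': array([-2.81331115e-03, -6.12478423e+01, -2.58436418e+01,  6.91864011e-02,
        4.45605896e-02,  8.39356147e-06]), 'eef_pos': array([ 192.96149243, -594.49624471,  177.07232421]), 'orientation': array([3.10284851e+00, 4.90986853e-01, 1.68138279e-05]), 'force': array([ 0.35485348, -0.00452392, -0.32761862]), 'torque': array([ 0.0011495 , -0.03979072, -0.00384694]), 'grasp_force': 0.0, 'width': 94.75112116681362}
```

View pics/top0.png

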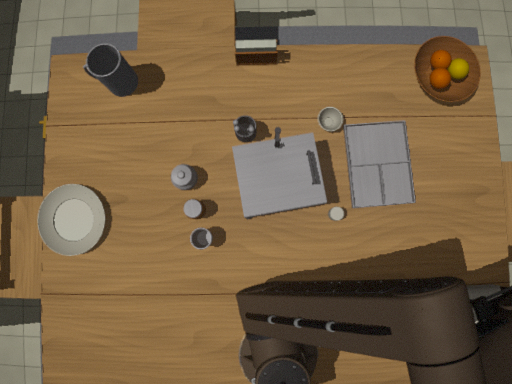

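View pics/side0.png

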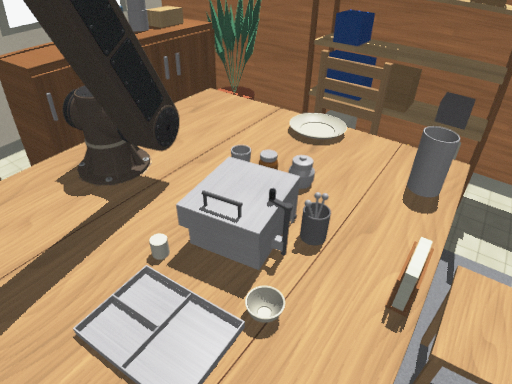

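The top view shows the cover with corners near (233,147), (316,135), (327,204) and (243,216), the handle at (313,168) and the latch knob at (277,131). The side view confirms the knob at (272,195) and the spoon stand beside the chest's right side. Next I fit the chest pose.

```bash
cat >> h.py <<'E'
def c2w(P,X):
    c,s=np.cos(P[2]),np.sin(P[2]);X=np.atleast_2d(np.array(X,float))
    return np.c_[P[0]+c*X[:,0]-s*X[:,1],P[1]+s*X[:,0]+c*X[:,1],X[:,2]]
E
python3 - <<'E'
from h import *
from scipy.optimize import minimize
D=[]
ims=[]
for n in("top","side"):
    p=arm.read_camera(n);m=arm.silhouettes(p,"lid")[0];M=m["mask"].astype(np.uint8)
    k=arm.silhouettes(p,"latch_knob")
    kh=arm.silhouettes(p,"lid_handle")
    print(n,m["p"],M.sum(),cv2.boundingRect(M),[ (round(x["p"],2),np.round(x["point"],1)) for x in k],[ (round(x["p"],2),np.round(x["point"],1)) for x in kh])
    g=cv2.GaussianBlur(cv2.cvtColor(p["frame"],cv2.COLOR_BGR2GRAY),(0,0),1).astype(np.float32)
    e=np.hypot(cv2.Sobel(g,5,1,0),cv2.Sobel(g,5,0,1));D.append((p,M,e))
x0,x1,w=-135,115,108
def lines():
    L=[];t=np.linspace(0,1,40)[:,None]
    A=lambda a,b:L.append(np.array(a)+(np.array(b)-np.array(a))*t)
    A([x0,-w,144],[x0,w,144]);A([x1,-w,144],[x1,w,144]);A([x0,-w,144],[x1,-w,144]);A([x0,w,144],[x1,w,144])
    A([x0,-w,80],[x0,-w,144])
    A([-105,-50,179],[-105,50,179])
    return np.vstack(L)
X=lines()
def cost(P,b=None):
    W=c2w(P,X);s=0
    for p,M,e in D:
        u=proj(p,W).astype(np.float32)
        s+=cv2.remap(np.minimum(e,120),u[:,:1].copy(),u[:,1:].copy(),1).mean()
    return -s
c=onz(D[0][0],[280,175.5],144)
best=min((minimize(cost,[c[0]+dx,c[1]+dy,1.57+a],method="Nelder-Mead",options=dict(initial_simplex=np.array([c[0]+dx,c[1]+dy,1.57+a])+np.vstack([np.zeros(3),np.diag([8,8,.04])]))) for dx in(-12,0,12) for dy in(-12,0,12) for a in(-.2,-.1,0,.1,.2)),key=lambda r:r.fun)
P=best.x;print(P,best.fun);np.save("P.npy",P)
S=[]
for p,M,e in D:
    f=cv2.resize(p["frame"],None,fx=3,fy=3,interpolation=cv2.INTER_CUBIC)
    for u in proj(p,c2w(P,X)): cv2.circle(f,tuple(int(round(v*3+1)) for v in u),1,(0,0,255),-1)
    for a,col in((0,(0,255,0)),(.125,(255,0,0)),(.25,(255,0,255))):
        u=proj(p,c2w(P,[-30+46*np.sin(a),-131+46*np.cos(a),178]))[0];cv2.circle(f,tuple(int(round(v*3+1)) for v in u),2,col,-1)
    q=proj(p,c2w(P,[-10,0,120]))[0]*3;a,b=int(q[0]),int(q[1]);S.append(f[b-200:b+200,a-200:a+200])
cv2.imwrite("pics/fit.png",np.hstack(S))
E
```

```text
top 0.59 5944 (232, 133, 95, 86) [(0.42, array([278.8, 137.3])), (0.22, array([243. , 129.8]))] [(0.75, array([191.3, 211.5])), (0.56, array([281.3, 178.3]))]
side 0.69 7443 (177, 157, 123, 98) [(0.77, array([275.3, 202.2])), (0.6, array([263.4, 303.4]))] [(0.58, array([242. , 203.7]))]
[571.61214967   0.84140198   1.71781131] -165.2911376953125
```

View pics/fit.png

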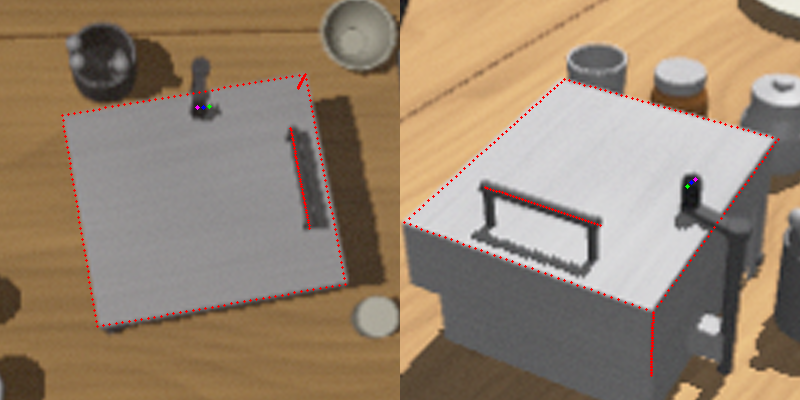

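Run:
```python
from h import *
P=np.load("P.npy");s=arm.get_state()["eef_pos"]
for a in(.19,.5,.8,1.1,1.4,1.6):
    w=c2w(P,[-30+46*np.sin(a),-131+46*np.cos(a),160])[0];print(a,w.round(1),(w-s).round(1),"yaw",round(P[2]-a+1.257,3))
print("handle",c2w(P,[-105,0,179]).round(1))
```

```text
0.19 [659.6  -7.7 160. ] [466.7 586.8 -17. ] yaw 2.785
0.5 [662.4   6.3 160. ] [469.5 600.7 -17. ] yaw 2.475
0.8 [669.1  18.3 160. ] [476.1 612.8 -17. ] yaw 2.175
1.1 [678.9  27.9 160. ] [486.  622.3 -17. ] yaw 1.875
1.4 [691.2  34.1 160. ] [498.3 628.5 -17. ] yaw 1.575
1.6 [700.2  36.  160. ] [507.2 630.5 -17. ] yaw 1.375
handle [[ 587. -103.  179.]]
```

>>> {"op": "carry_out", "data": {
  "increments": [
    [[0,0,0.05],0.14],
    [[0.02,0.03,0.09],0.28],
    [[0.05,0.06,0.1],0.42],
    [[0.08,0.1,0.1],0.56],
    [[0.11,0.14,0.1],0.7],
    [[0.14,0.18,0.1],0.84],
    [[0.17,0.22,0.1],0.98],
    [[0.2,0.26,0.1],1.12],
    [[0.23,0.3,0.1],1.26],
    [[0.26,0.34,0.1],1.4],
    [[0.29,0.38,0.1],1.54],
    [[0.32,0.41,0.1],1.68],
    [[0.35,0.44,0.1],1.82],
    [[0.37,0.47,0.1],1.96],
    [[0.39,0.5,0.1],2.1],
    [[0.41,0.53,0.1],2.24],
    [[0.43,0.55,0.1],2.38],
    [[0.45,0.57,0.1],2.52],
    [[0.467,0.587,0.1],2.66],
    [[0.467,0.587,0.08],2.785]
  ],
  "grip": 169
}}

```text
t: 3.8
eef_pos: [662.3, -5.5, 258.5]
orientation: [0.055, 3.137, 0.0]
force: [-1.0, -1.8, 0.2]
width: 32.2
grasp_force: 0.0
```

>>> {"op": "carry_out", "data": {
  "increments": [
    [[0,0,0],0],
    [[0,0,-0.03],0],
    [[0,0,-0.06],0],
    [[0,0,-0.07],0],
    [[0,0,-0.08],0],
    [[0,0,-0.088],0],
    [[0,0,-0.094],0],
    [[0,0,-0.096],0],
    [[0,0,-0.096],0]
  ]
}}

```text
t: 4.7
eef_pos: [660.0, -7.5, 161.3]
orientation: [0.068, 3.141, 0.0]
force: [0.2, -0.4, -0.6]
width: 32.0
grasp_force: 0.0
```

Run:
```python
from h import *
P=np.load("P.npy");p=arm.read_camera("side")
f=cv2.resize(p["frame"],None,fx=3,fy=3,interpolation=cv2.INTER_CUBIC);q=proj(p,c2w(P,[-30,-85,160]))[0]*3;a,b=int(q[0]),int(q[1]);cv2.imwrite("pics/k.png",f[b-220:b+220,a-220:a+220])
print(arm.get_state()["eef_pos"],arm.get_state()["force"])
```

```text
[660.13405784  -7.48398166 161.52141763] [-0.5350048   0.36521535  0.3055091 ]
```

View pics/k.png

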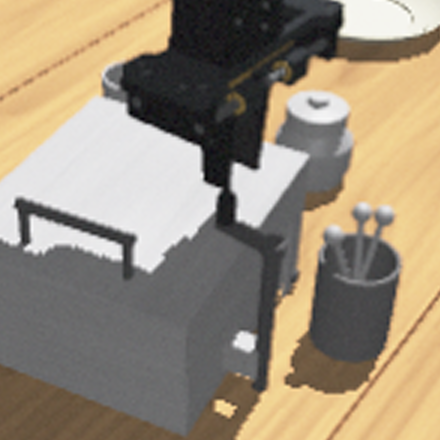

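The crop shows the fingertips around (230,175) and the knob at (228,190)-(228,230). I'm checking by projection that the tips straddle it.

Run:
```python
from h import *
P=np.load("P.npy");p=arm.read_camera("side");s=arm.get_state()["eef_pos"]
q=proj(p,c2w(P,[-30,-85,160]))[0]*3
o=lambda X:(proj(p,X)*3-q.astype(int)+220).round()
print("tcp",o(s));a=.19
for a in(.1,.19,.25):
  for z in(153,178):print(a,z,o(c2w(P,[-30+46*np.sin(a),-131+46*np.cos(a),z])))
h=np.array([.035,1,0])
for k in(-28,-16,16,28):print(k,o(s+h*k))
```

```text
tcp [[227. 214.]]
0.1 153 [[223. 225.]]
0.1 178 [[224. 199.]]
0.19 153 [[225. 222.]]
0.19 178 [[227. 196.]]
0.25 153 [[227. 221.]]
0.25 178 [[229. 195.]]
-28 [[206. 231.]]
-16 [[215. 223.]]
16 [[238. 204.]]
28 [[247. 197.]]
```

Run:
```python
from h import *
P=np.load("P.npy");S=[]
for n in("side","top"):
    p=arm.read_camera(n);s=arm.get_state()["eef_pos"]
    f=cv2.convertScaleAbs(cv2.resize(p["frame"],None,fx=8,fy=8,interpolation=cv2.INTER_CUBIC),alpha=1.5,beta=20)
    for X,c in((s,(0,0,255)),(s+[0,0,78],(0,255,0))):
        u=proj(p,X)[0]*8+3.5;cv2.circle(f,(int(u[0]),int(u[1])),3,c,-1)
    u=proj(p,s+[0,0,20])[0]*8;a,b=int(u[0]),int(u[1]);S.append(f[b-240:b+240,a-200:a+200])
cv2.imwrite("pics/k2.png",np.hstack(S))
```

```text
(no output)
```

View pics/k2.png

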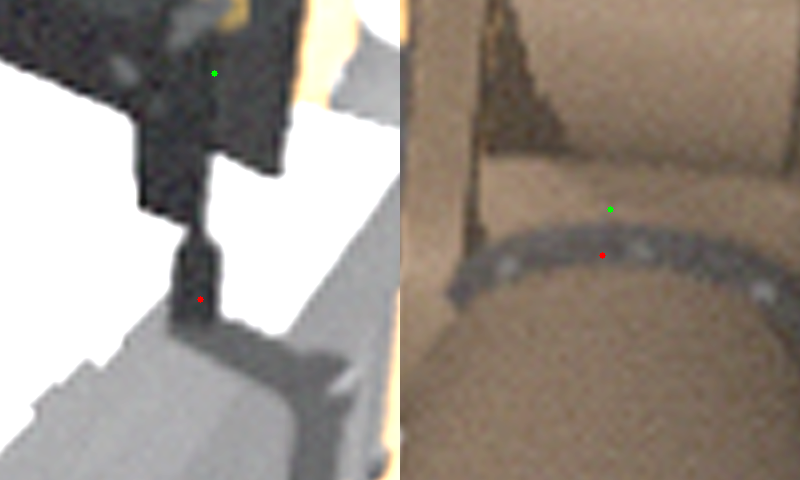

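The enhanced crop shows the knob at (197,280) and the dark finger parts ending at y≈210–230, higher than the projected TCP (red). The finger tips may be light-coloured, so I compare against the first picture.

Run:
```python
from h import *
p=arm.read_camera("side");s=arm.get_state()["eef_pos"]
a=cv2.imread("pics/side0.png").astype(int);b=p["frame"].astype(int)
u=proj(p,s)[0];x,y=u.round().astype(int);print(x,y)
print("now");print(b[y-16:y+9,x-12:x+13].mean(2).round().astype(int))
print("before");print(a[y-16:y+9,x-12:x+13].mean(2).round().astype(int))
```

```text
273 196
now
[[230 230 221 125  21  26  29  19  29  30  22  27  44 136 232 231 221 201
  149  66  34  48 137 231 231]
 [229 229 225 162  27  29  14  29  29  28  26  30  64 156 231 231 229 227
  216 206 200 168 215 231 231]
 [229 231 228 204  30  21  25  27  28  29  16  28  66 164 230 229 228 226
  228 228 228 224 231 231 230]
 [231 230 229 217  18  28  26  19  25  24  30  25  70 162 229 227 227 227
  227 229 230 230 231 231 231]
 [230 230 225 186  25  28  29  32  27  22  28  23  84 188 227 228 226 228
  228 229 230 230 230 232 231]
 [229 229 226 211 148 106  28  17  24  29  19  25  95 197 227 228 228 228
  228 230 230 230 229 230 231]
 [227 227 228 225 218 211 196 145  65  31  27  32  92 196 227 229 228 229
  228 230 230 229 230 230 231]
 [228 226 226 226 228 229 225 217 200 151  64  27  89 194 226 226 228 228
  229 229 229 229 231 230 231]
 [227 226 226 227 228 227 226 228 223 143  50  29  63 144 209 227 227 230
  229 230 228 229 229 231 231]
 [226 227 226 228 228 226 228 226 193  78  31  29  37  68 146 227 228 230
  228 228 229 229 230 229 229]
 [225 226 229 227 226 228 228 224 141 
[... 3470 characters left out ...]
47  17  23  27  27  37  96 169 196 211
  210 208 207 207 198 155  89]
 [214 214 214 212 212 211 203 158  43  38  35  32  35  57 102 120 140 169
  195 208 206 202 174 101  83]
 [217 214 214 211 210 209 203 156  48  43  45  44  55  94 106 109 107 118
  142 167 193 193 114  87  83]
 [214 213 213 211 211 210 200 115  76  64  49  51  53  80  99 108 107 108
  108 120 136 134  86  83  82]
 [215 214 212 212 212 202 134  89  88  84  80  64  52  53  69  85  99 107
  107 107 108 105  98  91  87]
 [215 214 213 211 209 195  90  90  92  89  89  82  77  63  50  56  70  82
   99 105 106 107 106 106 104]
 [213 213 213 211 213 197  90  89  90  87  91  89  88  85  67  53  49  56
   73  84  94 104 103  99 107]]
```

Run:
```python
from h import *
p=arm.read_camera("side");s=arm.get_state()["eef_pos"];S0=p["frame"]
f=cv2.resize(p["frame"],None,fx=5,fy=5,interpolation=cv2.INTER_CUBIC)
f=cv2.convertScaleAbs(f,alpha=1.3)
h=np.array([.035,1,0]);g=np.array([1,-.035,0]);z=np.array([0,0,1.])
def poly(Q,c):
    u=(proj(p,Q)*5+2).astype(np.int32);cv2.polylines(f,[u.reshape(-1,1,2)],True,c,1)
for zz,c in((78,(0,255,0)),):
    poly([s+h*a*90+g*b*37.5+z*zz for a,b in((-1,-1),(-1,1),(1,1),(1,-1))],c)
for k in(-1,1):
    for zz in(0,40):
        poly([s+h*k*a+g*b*10+z*zz for a,b in((16,-1),(16,1),(28,1),(28,-1))],(0,0,255) if zz==0 else (255,0,255))
u=proj(p,s+[0,0,60])[0]*5;a,b=int(u[0]),int(u[1]);cv2.imwrite("pics/k3.png",f[b-280:b+200,a-350:a+300])
```

```text
(no output)
```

View pics/k3.png

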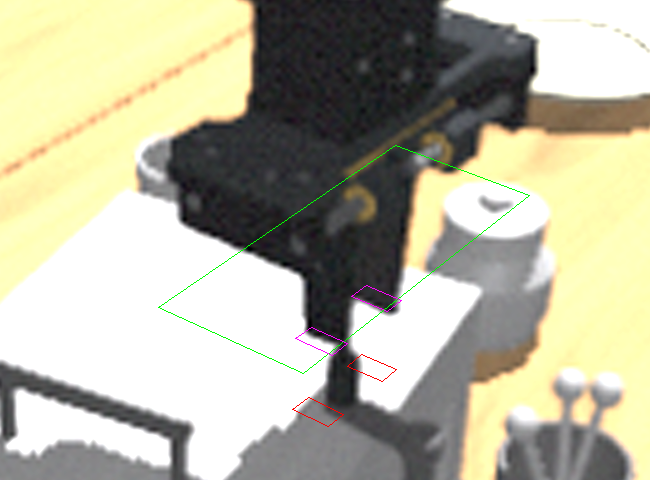

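The drawn model shows the gripper appearing about 40 mm higher than reported (visible tips at (325,335) and (380,300), red prediction 70 px lower). A gentle close tells whether the knob is between the pads.

>>> {"op": "carry_out", "data": {
  "increments": [
    [[0,0,0],0],
    [[0,0,0],0],
    [[0,0,0],0],
    [[0,0,0],0],
    [[0,0,0],0],
    [[0,0,0],0]
  ],
  "grip": 225,
  "newtons": 3
}}

```text
t: 5.6
eef_pos: [659.9, -7.5, 161.0]
orientation: [-0.067, -3.141, -0.0]
force: [-0.2, 0.6, 0.1]
width: 11.2
grasp_force: 0.0
```

Run:
```python
from h import *
print(arm.grip_point_offset);s=arm.get_state();print(s["eef_pos"],s["orientation"],s["width"],s["grasp_force"],s["joint_positions"])
```

```text
-18.8
[659.9450605   -7.49127402 161.03362767] [-6.72048676e-02 -3.14083479e+00 -1.43330735e-04] 11.228297423890014 0.0 [-1.11409082e-01  5.56156193e-01  1.48464375e+00  9.80023127e-05
  1.10083970e+00 -1.63946205e+00]
```

```bash
cat > snap.py <<'E'
import sys
from h import *
p=arm.read_camera("side");s=arm.get_state();np.savez(sys.argv[1],f=p["frame"],K=p["camera_matrix"],d=p["dist"],T=p["T"],e=s["eef_pos"]);print(s["eef_pos"],s["force"])
E
python3 snap.py s1
```

```text
[659.95099155  -7.49436585 161.08343018] [-0.76036235 -0.18520683  0.1946901 ]
```

>>> {"op": "carry_out", "data": {
  "increments": [
    [[0,0,0.04],0],
    [[0,0,0.08],0],
    [[0,0,0.1],0],
    [[0,0,0.1],0],
    [[0,0,0.1],0],
    [[0,0,0.1],0]
  ]
}}

```text
t: 6.25
eef_pos: [659.4, -7.5, 259.5]
orientation: [-0.067, -3.139, -0.0]
force: [0.5, -0.2, 0.5]
width: 11.4
grasp_force: 0.0
```

```bash
python3 snap.py s2
```

```text
[659.47899762  -7.43503964 259.53575309] [ 0.48362278  0.51288464 -0.25255967]
```

>>> {"op": "carry_out", "data": {
  "increments": [
    [[0.04,-0.03,0],0],
    [[0.08,-0.06,0],0],
    [[0.08,-0.1,0],0],
    [[0.08,-0.12,0],0],
    [[0.08,-0.12,0],0],
    [[0.08,-0.12,0],0],
    [[0.08,-0.12,0],0]
  ]
}}

```text
t: 7.0
eef_pos: [739.8, -126.1, 261.4]
orientation: [0.066, 3.141, 0.001]
force: [0.7, 0.9, -0.4]
width: 11.2
grasp_force: 0.0
```

```bash
python3 snap.py s3
cat > tri.py <<'E'
from h import *
from scipy.optimize import least_squares
D=[dict(np.load(f"s{i}.npz")) for i in(1,2,3)]
for d in D:d.update(camera_matrix=d["K"],dist=d["d"])
G=[cv2.cvtColor(d["f"],6).astype(np.float32) for d in D]
up=4
G=[cv2.resize(g,None,fx=up,fy=up,interpolation=2) for g in G]
u0=proj(D[0],D[0]["e"])[0]
e1=D[0]["e"]
# yellow circles seen in k3.png: (357,205),(434,150); crop centre = proj(s+60z)*5 at (350,280)
b=proj(D[0],e1+[0,0,.5+60])[0]
for nm,c in(("yelL",(357,205)),("yelR",(434,150)),("tipL",(328,335)),("tipR",(390,305))):
    q=b+(np.array(c)-[350,280])/5;obs=[q];r=7
    x,y=(q*up).astype(int);t=G[0][y-r*up:y+r*up,x-r*up:x+r*up]
    sc=[]
    for d,g in zip(D[1:],G[1:]):
        gs=proj(d,d["e"])[0]-u0+q; X,Y=(gs*up).astype(int);w=30*up
        x0,y0=max(X-w,0),max(Y-w,0)
        # scale template a little
        best=None
        for s in np.linspace(.95,1.3,15):
            tt=cv2.resize(t,None,fx=s,fy=s);R=cv2.matchTemplate(g[y0:Y+w,x0:X+w],tt,cv2.TM_CCOEFF_NORMED);_,v,_,l=cv2.minMaxLoc(R)
            if best is None or v>best[0]:best=(v,s,(x0+l[0]+(q[0]*up-x+r*up)*s)/up,(y0+l[1]+(q[1]*up-y+r*up)*s)/up)
        obs.append(best[2:]);sc.append(np.round(best[:2],2))
    obs=np.array(obs)
    f=lambda o:np.concatenate([proj(d,o+d["e"])[0]-z for d,z in zip(D,obs)])
    R=least_squares(f,[0,0,60],loss="soft_l1");print(nm,"rel TCP",R.x.round(1),"res",np.abs(R.fun).max().round(2),sc)
E
python3 tri.py
```

```text
[ 739.81928605 -126.00155051  261.51629358] [ 0.33897721 -0.29933647 -1.13119887]
yelL rel TCP [ 23.4 -38.1 126.3] res 0.13 [array([0.94, 1.1 ]), array([0.97, 1.3 ])]
yelR rel TCP [-16.1  99.1  79.1] res 9.34 [array([0.8 , 1.18]), array([0.82, 1.3 ])]
tipL rel TCP [-11.4  -0.   27.1] res 1.12 [array([0.78, 1.15]), array([0.87, 0.95])]
tipR rel TCP [15.2  9.3 46. ] res 0.75 [array([0.99, 0.95]), array([0.94, 0.95])]
```

Run:
```python
from h import *
S=[]
h=np.array([.035,1,0]);g=np.array([1,-.035,0])
for i in(1,3):
    d=dict(np.load(f"s{i}.npz"));d.update(camera_matrix=d["K"],dist=d["d"]);s=d["e"]
    f=cv2.convertScaleAbs(cv2.resize(d["f"],None,fx=7,fy=7,interpolation=2),alpha=1.4,beta=15)
    for zz,c in((30,(0,0,255)),(40,(0,255,0)),(50,(255,0,255))):
        u=(proj(d,[s+h*a*17.6+g*b*10+[0,0,zz] for a,b in((-1,-1),(-1,1),(1,1),(1,-1))])*7+3).astype(np.int32)
        cv2.polylines(f,[u.reshape(-1,1,2)],True,c,1)
    u=proj(d,s+[0,0,45])[0]*7;a,b=int(u[0]),int(u[1]);S.append(f[max(b-250,0):max(b-250,0)+500,a-200:a+200])
cv2.imwrite("pics/t.png",np.hstack(S))
```

```text
(no output)
```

View pics/t.png

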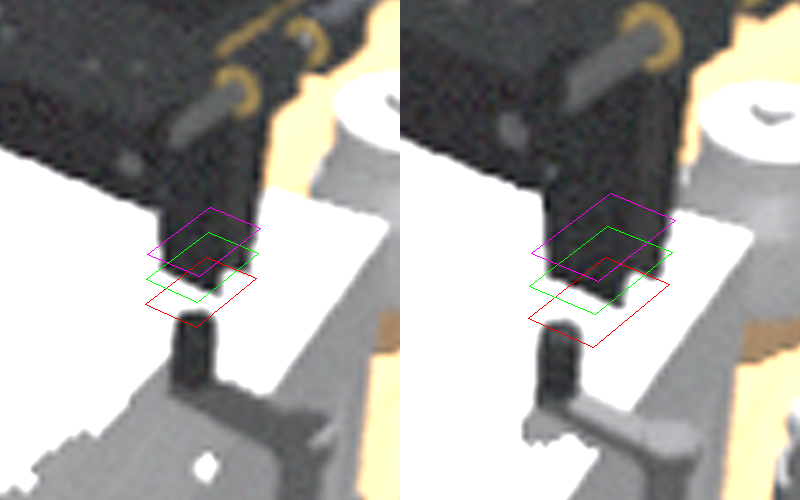

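The tips sit about 39 mm above the reported TCP: the green (+40 mm) outline lies close to the visible tip bottoms, near (215,290) and (620,300), and xy agrees. I'll use true tip z = reported + 39.

>>> {"op": "carry_out", "data": {
  "increments": [
    [[-0.03,0.04,0],0],
    [[-0.06,0.08,0],0],
    [[-0.08,0.12,-0.02],0],
    [[-0.08,0.12,-0.05],0],
    [[-0.08,0.12,-0.08],0],
    [[-0.08,0.12,-0.1],0],
    [[-0.08,0.12,-0.115],0],
    [[-0.08,0.12,-0.125],0],
    [[-0.08,0.12,-0.134],0],
    [[-0.08,0.12,-0.134],0],
    [[-0.08,0.12,-0.134],0]
  ],
  "grip": 169
}}

```text
t: 8.15
eef_pos: [660.2, -7.4, 127.6]
orientation: [0.067, 3.14, 0.0]
force: [-0.1, -0.5, -1.2]
width: 32.1
grasp_force: 0.0
```

>>> {"op": "carry_out", "data": {
  "increments": [
    [[0,0,0],0],
    [[0,0,0],0],
    [[0,0,0],0],
    [[0,0,0],0],
    [[0,0,0],0]
  ],
  "grip": 225,
  "newtons": 3
}}

```text
t: 8.65
eef_pos: [660.0, -7.4, 127.4]
orientation: [0.067, 3.14, 0.0]
force: [-1.7, 2.5, 3.9]
width: 15.8
grasp_force: 3.0
```

>>> {"op": "carry_out", "data": {
  "increments": [
    [[0,0,0],0],
    [[0,0,0],0],
    [[0.0004,0.0035,0],-0.08],
    [[0.001,0.007,0],-0.155],
    [[0.002,0.0105,0],-0.23],
    [[0.003,0.014,0],-0.31],
    [[0.0057,0.0203,0],-0.46],
    [[0.0095,0.026,0],-0.61],
    [[0.0141,0.0311,0],-0.76],
    [[0.0193,0.0356,0],-0.91],
    [[0.0253,0.0391,0],-1.06],
    [[0.0316,0.0418,0],-1.21],
    [[0.036,0.043,0],-1.31],
    [[0.0406,0.0437,0],-1.41],
    [[0.0429,0.0438,0],-1.46],
    [[0.0429,0.0438,0],-1.46],
    [[0.0429,0.0438,0],-1.46]
  ],
  "grip": 201
}}

```text
t: 10.35
eef_pos: [702.8, 36.2, 126.8]
orientation: [-2.143, -2.297, 0.0]
force: [-1.0, -0.4, 0.3]
width: 19.9
grasp_force: 0.1
```

>>> {"op": "carry_out", "data": {
  "increments": [
    [[0,0,0],0],
    [[0,0,0.02],0],
    [[0,0,0.06],0],
    [[0,0,0.1],0.14],
    [[-0.01,-0.02,0.11],0.28],
    [[-0.03,-0.04,0.11],0.42],
    [[-0.05,-0.06,0.11],0.56],
    [[-0.07,-0.08,0.11],0.7],
    [[-0.09,-0.1,0.11],0.84],
    [[-0.1,-0.12,0.11],0.98],
    [[-0.116,-0.139,0.11],1.12],
    [[-0.116,-0.139,0.11],1.26],
    [[-0.116,-0.139,0.11],1.4],
    [[-0.116,-0.139,0.11],1.54],
    [[-0.116,-0.139,0.11],1.65],
    [[-0.116,-0.139,0.08],1.65],
    [[-0.116,-0.139,0.07],1.65],
    [[-0.116,-0.139,0.07],1.65]
  ],
  "grip": 148
}}

```text
t: 12.15
eef_pos: [586.2, -102.5, 195.8]
orientation: [0.231, -3.131, -0.002]
force: [0.5, -0.5, 0.6]
width: 40.1
grasp_force: 0.0
```

Run:
```python
from h import *
P=np.load("P.npy");p=arm.read_camera("side");s=arm.get_state()["eef_pos"];print(s)
f=cv2.resize(p["frame"],None,fx=5,fy=5,interpolation=2)
for a,c in((1.4,(0,255,0)),(1.65,(0,0,255))):
    u=proj(p,c2w(P,[-30+46*np.sin(a),-131+46*np.cos(a),178]))[0]*5+2;cv2.circle(f,(int(u[0]),int(u[1])),3,c,-1)
u=proj(p,s+[0,0,39])[0]*5+2;cv2.circle(f,(int(u[0]),int(u[1])),3,(255,0,255),-1)
u=proj(p,c2w(P,[-60,-40,170]))[0]*5;a,b=int(u[0]),int(u[1]);cv2.imwrite("pics/h.png",f[b-300:b+250,a-350:a+350])
```

```text
[ 586.78521116 -102.62292755  197.05041922]
```

View pics/h.png

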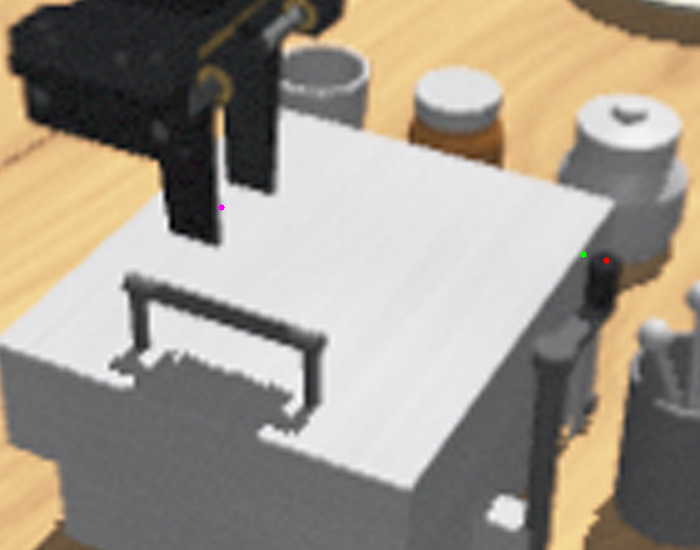

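The latch knob at (604,262) matches about 1.65 rad, and the fingers (tips at (195,240) and (252,190)) sit above the handle bar. Lowering and gripping next.

>>> {"op": "carry_out", "data": {
  "increments": [
    [[0,0,-0.02],0],
    [[0,0,-0.04],0],
    [[0,0,-0.055],0],
    [[0,0,-0.066],0],
    [[0,0,-0.074],0],
    [[0,0,-0.074],0]
  ]
}}

```text
t: 12.8
eef_pos: [586.8, -102.7, 122.7]
orientation: [0.231, -3.132, -0.0]
force: [-0.5, -0.8, 0.7]
width: 39.7
grasp_force: 0.0
```

>>> {"op": "carry_out", "data": {
  "increments": [
    [[0,0,0],0],
    [[0,0,0],0],
    [[0,0,0],0],
    [[0,0,0],0],
    [[0,0,0],0],
    [[0,0,0],0]
  ],
  "grip": 255,
  "newtons": 8
}}

```text
t: 13.4
eef_pos: [587.2, -103.6, 123.5]
orientation: [-0.231, 3.132, -0.002]
force: [-0.0, -5.6, 1.9]
width: 9.3
grasp_force: 8.0
```

>>> {"op": "carry_out", "data": {
  "increments": [
    [[0,-0.001,0],0],
    [[0,-0.001,0],0],
    [[-0.0004,0.0015,0.003],0],
    [[-0.0008,0.004,0.0062],0],
    [[-0.0011,0.0065,0.0093],0],
    [[-0.0015,0.0092,0.0123],0],
    [[-0.0019,0.012,0.0152],0],
    [[-0.0023,0.0147,0.0182],0],
    [[-0.0027,0.0174,0.021],0],
    [[-0.0032,0.0202,0.0239],0],
    [[-0.0037,0.024,0.0285],0],
    [[-0.0037,0.024,0.0295],0],
    [[-0.0037,0.024,0.0295],0],
    [[-0.0037,0.024,0.0295],0],
    [[-0.0037,0.024,0.0295],0]
  ],
  "newtons": 30
}}

```text
t: 14.9
eef_pos: [583.1, -78.2, 152.1]
orientation: [0.231, -3.133, -0.002]
force: [4.5, 3.8, -7.7]
width: 9.3
grasp_force: 30.0
```

```bash
cat > theta.py <<'E'
from h import *
P=np.load("P.npy")
def lid(X,t):
    X=np.array(X,float)-[105,0,12];c,s=np.cos(t),np.sin(t)
    return np.c_[X[:,0]*c+X[:,2]*s,X[:,1],X[:,2]*c-X[:,0]*s]+[105,0,12]
def L(a,b,n=60):return np.array(a)+(np.array(b)-np.array(a,float))*np.linspace(0,1,n)[:,None]
E={"side":np.vstack([L([-135,-108,80],[-135,-108,144]),L([-135,-108,144],[115,-108,144]),L([-135,-108,144],[-135,-20,144]),L([-135,-108,80],[-135,60,80])]),"top":np.vstack([L([-135,-108,144],[-135,-60,144]),L([115,-108,144],[115,108,144])])}
def fit(lo=0,hi=1.25,cams=("side",),save=None):
    r=np.zeros(int((hi-lo)/.005)+1);ts=lo+.005*np.arange(len(r))
    for n in cams:
        p=arm.read_camera(n);g=cv2.GaussianBlur(cv2.cvtColor(p["frame"],6),(0,0),1).astype(np.float32);e=np.minimum(np.hypot(cv2.Sobel(g,5,1,0),cv2.Sobel(g,5,0,1)),100)
        for i,t in enumerate(ts):
            u=proj(p,c2w(P,lid(E[n],t))).astype(np.float32);r[i]+=cv2.remap(e,u[:,:1].copy(),u[:,1:].copy(),1).mean()
        if save:
            t=ts[r.argmax()];f=cv2.resize(p["frame"],None,fx=5,fy=5,interpolation=2)
            for q in proj(p,c2w(P,lid(E[n],t))):cv2.circle(f,(int(q[0]*5+2),int(q[1]*5+2)),1,(0,0,255),-1)
            q=proj(p,c2w(P,[-100,0,130]))[0]*5;a,b=int(q[0]),int(q[1]);cv2.imwrite(save,f[b-290:b+290,max(a-390,0):a+390])
    o=np.argsort(-r)[:5];print("theta",ts[o].round(3),r[o].round(1))
E
python3 -c "
from theta import *
fit(0,.3,save='pics/th.png')"
```

```text
theta [0.145 0.14  0.15  0.135 0.155] [72.2 71.1 70.9 68.5 65.8]
```

>>> {"op": "carry_out", "data": {
  "increments": [
    [[0,0,0],0],
    [[0,0,0],0],
    [[0,0,0],0],
    [[0,0,0.01],0],
    [[0,0,0.03],0],
    [[0,0,0.06],0],
    [[0.005,-0.01,0.07],-0.14],
    [[0.015,-0.02,0.07],-0.28],
    [[0.025,-0.03,0.07],-0.42],
    [[0.035,-0.04,0.07],-0.56],
    [[0.045,-0.05,0.07],-0.7],
    [[0.055,-0.06,0.07],-0.84],
    [[0.0713,-0.07,0.07],-0.98],
    [[0.0713,-0.07,0.07],-1.12],
    [[0.0713,-0.07,0.07],-1.26],
    [[0.0713,-0.07,0.07],-1.4],
    [[0.0713,-0.07,0.07],-1.54],
    [[0.0713,-0.07,0.07],-1.571]
  ],
  "grip": 169
}}

```text
t: 16.75
eef_pos: [654.4, -148.8, 223.5]
orientation: [2.058, 2.373, 0.0]
force: [0.0, 0.1, -0.4]
width: 31.9
grasp_force: 0.0
```

```bash
python3 -c "
from theta import *
s=arm.get_state();print(s['eef_pos'],s['orientation'],s['t'],s['force'])
fit(0,.3)"
```

```text
[ 654.44201743 -148.79927514  223.54233588] [2.05798004e+00 2.37278817e+00 3.51269041e-04] 16.75 [ 0.0237031   0.13284386 -0.43972549]
theta [0.145 0.14  0.15  0.135 0.13 ] [75.1 74.  73.6 71.6 68.2]
```

>>> {"op": "carry_out", "data": {
  "increments": [
    [[0,0,-0.04],0],
    [[0,0,-0.08],0],
    [[0,0,-0.11],0],
    [[0,0,-0.135],0],
    [[0,0,-0.15],0],
    [[0,0,-0.1595],0],
    [[0,0,-0.1595],0],
    [[-0.0015,0.01,-0.1595],0],
    [[-0.0025,0.017,-0.1595],0],
    [[-0.003,0.021,-0.1595],0],
    [[-0.0035,0.023,-0.1595],0],
    [[-0.0037,0.0242,-0.1595],0],
    [[-0.0037,0.0242,-0.1595],0],
    [[-0.0037,0.0242,-0.1595],0]
  ],
  "grip": 255,
  "newtons": 20
}}

```text
t: 18.2
eef_pos: [650.8, -124.6, 63.1]
orientation: [2.052, 2.378, 0.0]
force: [0.4, -0.9, 0.9]
width: 0.4
grasp_force: 0.0
```

Run:
```python
from h import *
from theta import fit
P=np.load("P.npy");s=arm.get_state();print(s["eef_pos"],s["force"],s["width"])
fit(0,.3)
p=arm.read_camera("side");f=cv2.resize(p["frame"],None,fx=6,fy=6,interpolation=2)
q=proj(p,c2w(P,[-130,-50,120]))[0]*6;a,b=int(q[0]),int(q[1]);cv2.imwrite("pics/tab.png",cv2.convertScaleAbs(f[b-280:b+280,max(a-380,0):a+380],alpha=1.8,beta=20))
```

```text
[ 650.77666298 -124.62712783   63.08573204] [ 0.41706425 -0.89465696  0.85936483] 0.44004791681092004
theta [0.24  0.235 0.245 0.215 0.21 ] [67.4 66.6 66.3 66.1 65.8]
```

View pics/tab.png

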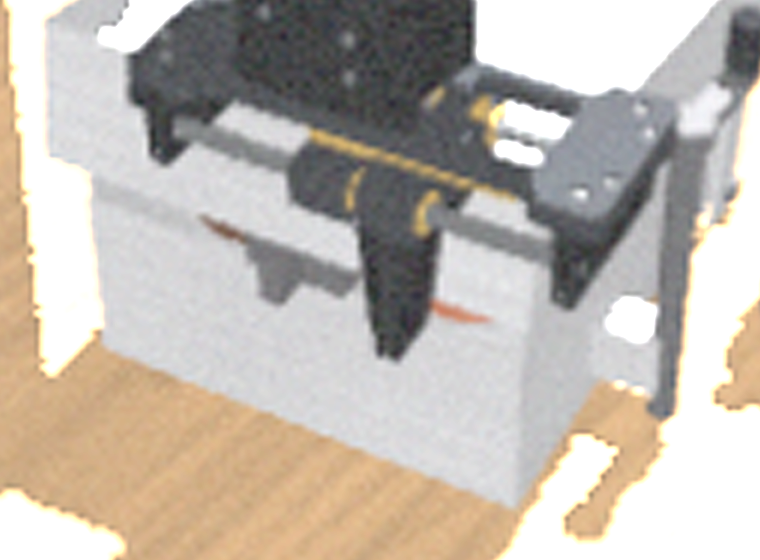

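The picture shows the shut fingers at (395,300) in front of the chest. To their left, under the skirt, is a grey tab near (275,275).

Run:
```python
from h import *
P=np.load("P.npy");p=arm.read_camera("side")
q=proj(p,c2w(P,[-130,-50,120]))[0]*6;o=np.array([max(int(q[0])-380,0),int(q[1])-280])
for y in(-30,-10,10,30,40):print(y,[(proj(p,c2w(P,[-130,y,z]))[0]*6-o).round().tolist() for z in(88,110)])
print("tip",(proj(p,arm.get_state()["eef_pos"]+[0,0,39])[0]*6-o).round())
```

```text
-30 [[336.0, 325.0], [334.0, 283.0]]
-10 [[291.0, 308.0], [289.0, 266.0]]
10 [[247.0, 292.0], [244.0, 250.0]]
30 [[203.0, 275.0], [200.0, 233.0]]
40 [[182.0, 267.0], [178.0, 225.0]]
tip [397. 334.]
```

>>> {"op": "carry_out", "data": {
  "increments": [
    [[-0.01,-0.0015,0],0],
    [[-0.02,-0.003,0],0],
    [[-0.028,-0.0042,0],0],
    [[-0.0316,-0.0047,0],0],
    [[-0.0316,-0.0047,0],0]
  ]
}}

```text
t: 18.85
eef_pos: [618.7, -129.4, 63.3]
orientation: [2.053, 2.378, 0.0]
force: [0.1, -0.2, 0.1]
width: 0.7
grasp_force: 0.0
```

>>> {"op": "carry_out", "data": {
  "increments": [
    [[-0.001,-0.0001,0],0],
    [[-0.002,-0.0003,0],0],
    [[-0.003,-0.0004,0],0],
    [[-0.004,-0.0006,0],0],
    [[-0.005,-0.0007,0],0],
    [[-0.006,-0.0009,0],0],
    [[-0.006,-0.0009,0],0]
  ]
}}

```text
t: 19.55
eef_pos: [613.0, -130.1, 63.1]
orientation: [2.052, 2.379, 0.0]
force: [0.9, 0.3, 0.1]
width: 0.4
grasp_force: 0.0
```

>>> {"op": "carry_out", "data": {
  "increments": [
    [[-0.001,-0.0001,0],0],
    [[-0.002,-0.0003,0],0],
    [[-0.003,-0.0004,0],0],
    [[-0.004,-0.0006,0],0],
    [[-0.005,-0.0007,0],0],
    [[-0.005,-0.0007,0],0],
    [[-0.005,-0.0007,0],0]
  ]
}}

```text
t: 20.25
eef_pos: [608.2, -130.8, 63.1]
orientation: [2.052, 2.378, 0.0]
force: [0.2, -0.8, 0.6]
width: 0.6
grasp_force: 0.0
```

>>> {"op": "carry_out", "data": {
  "increments": [
    [[-0.001,-0.0001,0],0],
    [[-0.002,-0.0003,0],0],
    [[-0.003,-0.0004,0],0],
    [[-0.004,-0.0006,0],0],
    [[-0.005,-0.0007,0],0],
    [[-0.005,-0.0007,0],0],
    [[-0.005,-0.0007,0],0]
  ]
}}

```text
t: 20.95
eef_pos: [603.2, -131.5, 63.1]
orientation: [2.052, 2.379, 0.0]
force: [-0.1, 0.1, 0.4]
width: 0.4
grasp_force: 0.0
```

>>> {"op": "carry_out", "data": {
  "increments": [
    [[-0.001,-0.0001,0],0],
    [[-0.002,-0.0003,0],0],
    [[-0.003,-0.0004,0],0],
    [[-0.004,-0.0006,0],0],
    [[-0.004,-0.0006,0],0],
    [[-0.004,-0.0006,0],0]
  ]
}}

```text
t: 21.55
eef_pos: [599.3, -132.1, 63.2]
orientation: [2.052, 2.378, 0.0]
force: [2.4, 0.4, 0.9]
width: 0.5
grasp_force: 1.4
```

>>> {"op": "carry_out", "data": {
  "increments": [
    [[-0.001,-0.0001,0],0],
    [[-0.002,-0.0003,0],0],
    [[-0.003,-0.0004,0],0],
    [[-0.004,-0.0006,0],0],
    [[-0.005,-0.0007,0],0],
    [[-0.005,-0.0007,0],0]
  ]
}}

```text
t: 22.15
eef_pos: [594.0, -132.9, 63.1]
orientation: [2.052, 2.378, -0.0]
force: [1.9, 0.5, 1.3]
width: 0.3
grasp_force: 1.5
```

>>> {"op": "carry_out", "data": {
  "increments": [
    [[-0.001,-0.0001,0],0],
    [[-0.002,-0.0003,0],0],
    [[-0.003,-0.0004,0],0],
    [[-0.004,-0.0006,0],0],
    [[-0.005,-0.0007,0],0],
    [[-0.005,-0.0007,0],0]
  ]
}}

```text
t: 22.75
eef_pos: [589.0, -133.6, 63.1]
orientation: [2.052, 2.378, -0.0]
force: [2.3, -0.6, 1.4]
width: 0.2
grasp_force: 1.6
```

Run:
```python
from h import *
P=np.load("P.npy");s=arm.get_state();print(s["eef_pos"],s["force"])
```

```text
[ 589.01291772 -133.58442398   63.07618322] [ 2.27769161 -0.62321841  1.39647403]
```

>>> {"op": "carry_out", "data": {
  "increments": [
    [[-0.0007,-0.0001,0],0],
    [[-0.0014,-0.0002,0],0],
    [[-0.002,-0.0003,0],0],
    [[-0.002,-0.0003,0],0],
    [[-0.002,-0.0003,0],0]
  ]
}}

```text
t: 23.25
eef_pos: [587.1, -133.8, 63.1]
orientation: [2.052, 2.379, -0.0]
force: [2.2, -0.6, 2.6]
width: 0.2
grasp_force: 1.7
```

>>> {"op": "carry_out", "data": {
  "increments": [
    [[-0.0005,-0.0001,0],0],
    [[-0.001,-0.0001,0],0],
    [[-0.0015,-0.0002,0],0],
    [[-0.0015,-0.0002,0],0],
    [[-0.0015,-0.0002,0],0]
  ]
}}

```text
t: 23.75
eef_pos: [585.6, -134.0, 63.1]
orientation: [2.052, 2.379, 0.0]
force: [2.8, -1.6, 2.4]
width: 0.2
grasp_force: 1.7
```

>>> {"op": "carry_out", "data": {
  "increments": [
    [[-0.0005,-0.0001,0],0],
    [[-0.001,-0.0001,0],0],
    [[-0.001,-0.0001,0],0],
    [[-0.001,-0.0001,0],0]
  ]
}}

```text
t: 24.15
eef_pos: [585.2, -134.1, 63.2]
orientation: [2.052, 2.378, 0.001]
force: [6.1, -0.8, 1.7]
width: 0.5
grasp_force: 2.4
```

>>> {"op": "carry_out", "data": {
  "increments": [
    [[0.003,0,0],0],
    [[0.005,-0.015,0],0],
    [[0.008,-0.03,0],0],
    [[0.008,-0.035,0.04],0],
    [[0.008,-0.035,0.08],0],
    [[0.008,-0.035,0.12],0.1],
    [[0.008,-0.035,0.162],0.24],
    [[0.008,-0.025,0.162],0.38],
    [[0.006,-0.015,0.162],0.52],
    [[0.004,0,0.162],0.66],
    [[0.002,0.015,0.162],0.8],
    [[0,0.03,0.162],0.94],
    [[-0.0015,0.045,0.162],1.08],
    [[-0.0015,0.0555,0.162],1.22],
    [[-0.0015,0.0555,0.162],1.36],
    [[-0.0015,0.0555,0.162],1.5],
    [[-0.0015,0.0555,0.162],1.571],
    [[-0.0015,0.0555,0.162],1.571]
  ],
  "grip": 169
}}

```text
t: 25.95
eef_pos: [582.7, -79.2, 224.6]
orientation: [0.232, -3.131, -0.001]
force: [0.1, -0.8, 0.1]
width: 32.1
grasp_force: 0.0
```

Run:
```python
from theta import *
s=arm.get_state();print(s["eef_pos"],s["orientation"],s["force"])
fit(0,.3)
for t in(.145,.25,.35,.45,.55,.65,.75,.85,.95):
    w=c2w(P,lid([[-105,0,179]],t))-c2w(P,lid([[-105,0,179]],.145));print(t,w.round(1))
```

```text
[582.68551924 -79.18319199 224.61298864] [ 2.31558608e-01 -3.13126449e+00 -6.32735795e-04] [ 0.0951491  -0.7662316   0.10997427]
theta [0.145 0.14  0.15  0.135 0.155] [73.  71.9 71.7 69.5 66.3]
0.145 [[0. 0. 0.]]
0.25 [[-3.2 21.3 18.2]]
0.35 [[-6.4 43.2 33.3]]
0.45 [[-9.8 66.5 46.1]]
0.55 [[-13.5  90.9  56.5]]
0.65 [[-17.2 116.3  64.4]]
0.75 [[-21.1 142.3  69.7]]
0.85 [[-25.  168.7  72.4]]
0.95 [[-28.9 195.2  72.4]]
```

>>> {"op": "carry_out", "data": {
  "increments": [
    [[0,0,-0.02],0],
    [[0,0,-0.04],0],
    [[0,0,-0.055],0],
    [[0,0,-0.066],0],
    [[0,0,-0.0735],0],
    [[0,0,-0.0735],0],
    [[0,0,-0.0735],0]
  ]
}}

```text
t: 26.7
eef_pos: [583.4, -78.7, 152.0]
orientation: [-0.23, 3.133, -0.0]
force: [-0.4, -0.2, 0.6]
width: 32.2
grasp_force: 0.0
```

>>> {"op": "carry_out", "data": {
  "increments": [
    [[0,0,0],0],
    [[0,0,0],0],
    [[0,0,0],0],
    [[0,0,0],0],
    [[0,0,0],0]
  ],
  "grip": 255,
  "newtons": 30
}}

```text
t: 27.2
eef_pos: [583.2, -78.4, 151.8]
orientation: [-0.231, 3.133, 0.0]
force: [-0.6, 1.4, 1.4]
width: 8.8
grasp_force: 30.0
```

>>> {"op": "carry_out", "data": {
  "increments": [
    [[-0.0004,0.0024,0.0021],0],
    [[-0.0008,0.005,0.0043],0],
    [[-0.0011,0.0073,0.0063],0],
    [[-0.0011,0.0073,0.0063],0],
    [[-0.0011,0.0073,0.0063],0]
  ]
}}

```text
t: 27.7
eef_pos: [582.2, -71.6, 158.1]
orientation: [-0.231, 3.133, -0.001]
force: [-0.0, -4.5, 0.2]
width: 8.9
grasp_force: 30.0
```

>>> {"op": "carry_out", "data": {
  "increments": [
    [[-0.0003,0.002,0.0017],0],
    [[-0.0006,0.004,0.0035],0],
    [[-0.0006,0.004,0.0035],0],
    [[-0.0006,0.004,0.0035],0]
  ]
}}

```text
t: 28.1
eef_pos: [581.6, -67.7, 161.6]
orientation: [-0.231, 3.133, -0.001]
force: [0.8, -5.6, 0.4]
width: 9.1
grasp_force: 30.0
```

>>> {"op": "carry_out", "data": {
  "increments": [
    [[-0.0007,0.005,0.0042],0],
    [[-0.0015,0.01,0.0084],0],
    [[-0.0025,0.017,0.0134],0],
    [[-0.0036,0.0245,0.0186],0],
    [[-0.0047,0.0319,0.0235],0],
    [[-0.0058,0.0395,0.028],0],
    [[-0.007,0.0472,0.0322],0],
    [[-0.0081,0.0552,0.0363],0],
    [[-0.0093,0.0632,0.04],0],
    [[-0.0105,0.0714,0.0435],0],
    [[-0.0118,0.0796,0.0467],0],
    [[-0.0118,0.0796,0.0467],0]
  ]
}}

```text
t: 29.3
eef_pos: [570.1, 12.4, 209.8]
orientation: [-0.232, 3.131, -0.002]
force: [-2.3, -3.1, 13.6]
width: 9.0
grasp_force: 30.0
```

Run:
```python
from theta import *
s=arm.get_state();print(s["eef_pos"],s["force"])
fit(0.1,1.1)
```

```text
[570.05401519  12.43632508 209.84104717] [-2.30819884 -3.0778497  13.60108826]
theta [0.55  0.555 0.545 0.54  0.56 ] [84.  82.  81.6 74.5 73.8]
```

>>> {"op": "carry_out", "data": {
  "increments": [
    [[-0.0011,0.0075,0.0035],0],
    [[-0.0024,0.0165,0.0066],0],
    [[-0.0037,0.0254,0.009],0],
    [[-0.005,0.034,0.011],0],
    [[-0.0063,0.0427,0.013],0],
    [[-0.0076,0.0514,0.0145],0],
    [[-0.0089,0.0602,0.0155],0],
    [[-0.0102,0.069,0.0164],0],
    [[-0.0115,0.0778,0.017],0],
    [[-0.0128,0.0866,0.0172],0],
    [[-0.0141,0.0955,0.0173],0],
    [[-0.0154,0.1043,0.017],0],
    [[-0.0154,0.1043,0.017],0],
    [[-0.0154,0.1043,0.017],0]
  ]
}}

```text
t: 30.75
eef_pos: [554.2, 118.0, 225.6]
orientation: [-0.232, 3.132, 0.003]
force: [-0.8, 4.8, 5.5]
width: 9.8
grasp_force: 30.0
```

Run:
```python
from theta import *
s=arm.get_state();print(s["eef_pos"],s["force"])
fit(0.3,1.2)
```

```text
[554.19069086 117.9602473  225.55139985] [-0.75723863  4.79647355  5.52832146]
theta [0.95  0.955 0.945 0.96  0.94 ] [87.1 86.8 86.3 85.6 84.3]
```

>>> {"op": "carry_out", "data": {
  "increments": [
    [[0,0,0],0],
    [[0,0,0],0],
    [[0,0,0],0],
    [[0,0,0.005],0],
    [[0,0,0.015],0],
    [[0,0,0.03],0],
    [[0,0,0.06],0],
    [[0,0,0.1],0],
    [[0,0,0.12],0],
    [[0,0,0.12],0],
    [[0,0,0.12],0]
  ],
  "grip": 190
}}

```text
t: 31.9
eef_pos: [554.1, 116.6, 345.2]
orientation: [-0.231, 3.133, 0.0]
force: [0.0, 0.1, -0.1]
width: 24.3
grasp_force: 0.0
```

Run:
```python
from theta import *
s=arm.get_state();print(s["eef_pos"],s["force"],s["width"])
fit(0.3,1.2)
a=cv2.imread("pics/side0.png");p=arm.read_camera("side")
for n in("thali","katori","ghee_pot","spoon_stand","tumbler","salt_cellar"):
    r=arm.look_for(p,n);print(n,[(round(x["p"],2),np.round(x["point"]).tolist()) for x in r[:2]])
cv2.imwrite("pics/end.png",p["frame"])
```

```text
[554.05598861 116.56392121 345.18506685] [ 0.04238775  0.14903387 -0.14441641] 24.263877360380015
theta [0.95  0.955 0.945 0.96  0.94 ] [88.9 88.8 88.3 87.7 86.5]
thali [(0.87, [159.0, 329.0])]
katori [(0.84, [264.0, 302.0]), (0.45, [263.0, 145.0])]
ghee_pot [(0.61, [311.0, 174.0])]
spoon_stand [(0.72, [314.0, 221.0]), (0.23, [243.0, 213.0])]
tumbler [(0.73, [262.0, 143.0]), (0.61, [248.0, 163.0])]
salt_cellar [(0.76, [159.0, 248.0])]
```

View pics/end.png

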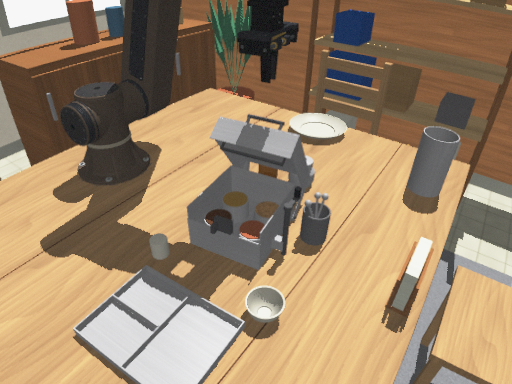

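The cover stands open at about 0.95 rad, centred near (260,150). The gripper is clear at (270,50), and the bystanders are where they were.

```bash
python3 -c "
from workcell import arm
print(arm.sign_off())"
```

```text
the job is handed in; nothing more can be done
None
```

The spice chest is open and handed in at about 32 s: latch clear at about 1.65 rad, catch slid to its stop, and cover standing at about 0.95 rad by the camera fit. The arm touches nothing, wrist force at the readouts stayed under 15 N, and nothing else on the table appeared to have moved in the last picture; the judge's result was not shown.

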